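# Invert a rinsed bottle on the tip-up draining peg

### The job

Put the rinsed white bottle up to drain: lay it in the trough of the draining stand with its mouth towards the brass peg, and slide it along until the peg is inside the neck and the mouth is right up against the stop plate. Then push the red-padded lever over until the trough stands fully upright and the bottle is upside down on the peg. Leave the blue-capped and teal-capped dye bottles standing where they are.

Things in the scene. Friction and masses are not known exactly. Their poses are not given: they have to be found in the camera images.
- stand: Fixed tip-up draining stand: pale wood base 260 x 84 x 12 mm, two dark steel ears with a hinge pin 50 mm above the table. Origin: on the table straight under the middle of the pin. z up; the pin runs along y; +x is the way the bottle is slid home and the lever is pushed over. Base from x = -195 to +65 mm.
- cradle (a joint): Angle (rad) of the grey metal cradle (trough, stop plate, peg and lever in one, 0.45 kg, slight hinge friction, no spring) about the pin: 0 at the start = trough level, lever straight up; 1.571 = end stop, trough standing straight up, lever level towards the stand's +x. It stays at either end by its own weight; its frame at 0 is parallel to the stand's.
- peg_root (a point): Foot of the brass peg, on the face of the stop plate that closes the trough (plate face at stand x = -8 mm, 60 mm wide, top 88 mm above the table); 63 mm above the table, 23 mm above the trough's floor at cradle angle 0. Peg: 12 mm thick, 50 mm long, last 10 mm tapered, pointing along this point's -x, down the middle of the trough. Frame turns with the cradle.
- peg_tip (a point): Tip of the peg, 50 mm from peg_root; its frame turns with the cradle.
- lever_pad (a point): Middle of the trough-side face of the red pad (40 mm wide, 42 mm long, 14 mm thick) on the end of the lever that rises from the stop plate: the place to push. It lies 144 mm from the pin along the lever and 11 mm to the trough side; at angle 0 it is 194 mm above the table, at 1.571 it faces up, 61 mm above the table. Pad ends 165 mm from the pin.
- bottle_center (a point): Middle of the white square bottle with blank blue label (loose, hollow, about 0.09 kg, lying on its side): 122 mm long; square body 46 x 46 mm (x = -61 flat bottom to +31 mm), shoulder, then a round 20 mm neck, 32 mm outside, 20 mm bore, mouth at x = +61. x points to the mouth, z up with the label on top. This point is 23 mm above what it lies on.
- bottle_mouth (a point): Centre of the bottle's mouth, at the end of the neck; x points out of the mouth.
- blue_dye_center (a point): Middle of the loose blue-capped dye bottle, 41 mm across, 93 mm tall, upright: a bystander.
- teal_dye_center (a point): Middle of the loose teal-capped dye bottle, 41 mm across, 75 mm tall, upright: a bystander.
- trough (a point): Middle of the trough's floor, 40 mm above the table at cradle angle 0, 99 mm from the pin on the stand's -x side. The trough is 182 mm long (stand x = -190 to -8 mm), open at the far end, 54 mm wide inside, side walls 14 mm above the floor. Its frame turns with the cradle: x along the trough to the plate, z out of the floor.

How it is judged (in metres and radians):
On the way:
1. the bottle lies in the level trough, slid fully home: mouth against the stop plate, the peg inside the neck (distance between bottle_mouth and peg_root below 0.01 m and x of bottle_mouth in the frame of peg_root above -0.006 m and angle between the x axis of bottle_mouth and the x axis of peg_root, either way round below 0.2 rad and value of joint cradle below 0.15 rad), for 0.2 s.
At the end, for the whole second after the job is handed in: The cradle stands upright (angle above 1.48 rad) and the bottle rests upside down on the peg: mouth centre within 10 mm of the peg's foot and within 6 mm of the stop plate, bottle axis within 0.2 rad of the peg and within 0.34 rad of straight down, at rest (value of joint cradle above 1.48 rad and distance between bottle_mouth and peg_root below 0.01 m and x of bottle_mouth in the frame of peg_root above -0.006 m and angle between the x axis of bottle_mouth and the x axis of peg_root, either way round below 0.2 rad and angle between bottle_mouth's own x axis and vertical above 2.8 rad and linear speed of bottle below 0.02 m/s); the robot touches nothing.
It fails at once if the blue dye bottle is moved over 30 mm or tipped (distance of blue_dye_center from where it was at the start of the episode above 0.03 m or angle between blue_dye_center's own z axis and vertical above 0.4 rad).
It fails at once if the teal dye bottle is moved over 30 mm or tipped (distance of teal_dye_center from where it was at the start of the episode above 0.03 m or angle between teal_dye_center's own z axis and vertical above 0.4 rad).
It also fails if it takes over 70 s, if anything falls off the work surface, if the arm or the gripper's body presses on something with over 40 N, if the wrist force passes 120 N, or if a joint passes its speed limit or range.

### The arm

A 6-joint arm with a two-finger parallel gripper is mounted at the origin on the work surface; the furniture and walls round the work are solid. World frame = base frame: x ahead of the robot, y to its left, z up, the work surface at z = 0. Lengths are in mm, angles in rad, forces in N, time in s.
With the tool pointing down it reaches from about 400 to 925 mm from the base axis. Payload 12.5 kg.
Tool frame: the origin (TCP) lies at the very end of the fingers, on their centre line; the grasp point (between the pads) lies 19 mm behind it; z points along the fingers, y is the line along which they close (so a half turn about z gives the same grasp; the last joint's range is limited). The gripper opens to 95 mm and grips with 3 to 60 N. Pads are 20 mm wide; open, the fingers measure 119 mm over their backs; the gripper's body (75 mm by 180 mm) begins 59 mm behind the grasp point.
Start: joints at [-1.42, 0.491, 1.559, -0, 1.092, -0.106], TCP at [158.764, -604.517, 214.661] pointing down, gripper open.
Joint ranges: [-3.1, 3.1], [-0.84, 2.19], [0.05, 2.79], [-1.13, 4.28], [0.06, 2.93], [-2.69, 2.69]. Speed limits (rad/s): [2.22, 2.22, 2.79, 3.14, 3.14, 3.14].

### API

Orientations are given as [roll, pitch, yaw] about the fixed x, y, z axes, in that order (R = Rz(yaw) Ry(pitch) Rx(roll)).
In Python, from cell import state, imaging, env, spot_in, mark_of gives the robot as it stands. The module is installed in compiled form; this text tells all that it offers.
- The arm moves only by the tool step_arm, never from a script. Its argument "increments" is a list of rows, each an object with "slide": the shift along the tool's x, y, z in m, a list of three; "roll": the turn about the tool's z in rad. A call has 1 to 5 rows; each row is the pose to reach, as a shift and turn from the pose commanded when the call began, along the tool's axes at that moment; what a row does not reach only later rows make up. A row lasts 1/8 s, in which the tool goes at most 62.5 mm and 10.7 degrees, less where a joint would pass 70% of its speed; a pose out of reach is approached as far as the arm can. A call with a gripper value outside its range is refused whole. "fingers" is the opening, from 0 (shut) to 1 (fully open), set as the call begins (left out, the last holds). The fingers move at their own pace and stop on an object; the grip force is fixed at half the most. Time passes only in rows, so rows that repeat a pose let the fingers close. It gives the time, the measured TCP pose, the force, the opening and the grip force at its end, in the units of the state.
- state(): the state, without advancing time (a new reading comes with each control period).
- imaging.read_camera(name): name is "side" or "top" or "wrist"; returns a dict with "color" (400x640x3 uint8, red, green, blue), "z_map" (400x640 float32, mm along the optical axis (not along the pixel's ray), 0 where there is no reading), "intrinsics" (3x3 intrinsics, pixels), "distortion" ([k1, k2, p1, p2, k3] as OpenCV has them; the pictures are not rectified), "camera_from_world" (4x4, takes a point from world to camera coordinates). Camera axes: x right, y up, looking along -z (the intrinsics and any distortion apply to the point x, -y, -z); pixel columns grow to the right and rows downward; lengths in mm; the calibration is good to about 2 mm. A picture is of the moment at which its call begins.
- env.job_done(): hands the job in; it is judged then, once.
Trained networks look in the newest picture that a camera, given by its name, has taken for a name from the list of things; names that differ only in an ending like _2 or _b are one class to them, and where a whole thing is asked for, a point or a joint stands for the part that bears it (a point fixed in the world has none). Each returns a list of dicts, best first, with "confidence" (0 to 1); they miss things now and then, are a little off and sometimes report something else, mostly with a low value. They report only what shows in the picture. A call takes as long as a camera call.
- spot_in(camera, target): "bbox" ([left, top, right, bottom] in pixels, round what is visible of it).
- mark_of(camera, target): "uv" ([column, row] in pixels: a listed point, or the origin of a listed thing).
The state is a dict: "t": time; "joints": joint angles; "qvel": joint speeds; "tau": joint torques, N m; "eef_pos": TCP position; "tcp_rot": TCP orientation; "ft_force": force on the tool from outside, world axes, zero at the start; "moment": the same for the moment, N m; "opening": opening from 0.0 (shut) to 1.0 (fully open); "grip_force": force on a finger pad.
Only numpy, scipy, OpenCV 4.12 (cv2) and the standard library are available. Lean on these libraries where they do the work, as an engineer would, in place of code of your own. Each camera call takes 0.05 s, during which the arm holds its last target. There are 200 camera calls.

## Working session

There is one attempt and no reset: what is moved stays moved. The work goes in short steps, Python scripts to look and compute and a tool call to move; the robot and the scene stay as the last step left them, time stands still between calls to the robot, and variables do not carry over. Pictures are saved under pics/ and viewed, at most 10 in all, crops included, and the job is handed in when it is done.

Besides the shell and the picture viewer there is one more tool, called as a command line: name --argument value ..., lists and objects as JSON in quotes. step_arm: Moves the arm, as the interface text tells. Its arguments: {"type":"object","properties":{"increments":{"type":"array"},"fingers":{"type":"number"}},"required":["increments"]}

```bash
mkdir -p pics; cat > h.py <<'E'
import numpy as np, cv2
from cell import state, imaging, env, spot_in, mark_of
def cam(n): return imaging.read_camera(n)
def save(c,f): cv2.imwrite('pics/'+f,cv2.cvtColor(c['color'],cv2.COLOR_RGB2BGR))
def ray(c,uv):
    p=cv2.undistortPoints(np.array([[uv]],float),c['intrinsics'],np.array(c['distortion']))[0,0]
    T=np.linalg.inv(c['camera_from_world']); d=T[:3,:3]@np.array([p[0],-p[1],-1.]); return T[:3,3],d
def atz(c,uv,z):
    o,d=ray(c,uv); return o+d*(z-o[2])/d[2]
def dep(c,uv):
    u,v=np.round(uv).astype(int); w=c['z_map'][max(v-2,0):v+3,max(u-2,0):u+3]; w=w[w>0]
    if not len(w): return None
    o,d=ray(c,uv); return o+d*np.median(w)
def proj(c,P):
    q=c['camera_from_world']@np.append(P,1.); q=np.array([q[0],-q[1],-q[2]])
    return cv2.projectPoints(q[None],np.zeros(3),np.zeros(3),c['intrinsics'],np.array(c['distortion']))[0][0,0]
def cloud(c):
    v,u=np.nonzero(c['z_map']>0); z=c['z_map'][v,u].astype(float)
    p=cv2.undistortPoints(np.stack([u,v],1).astype(float)[:,None],c['intrinsics'],np.array(c['distortion']))[:,0]
    T=np.linalg.inv(c['camera_from_world']); X=np.stack([p[:,0]*z,-p[:,1]*z,-z],1)@T[:3,:3].T+T[:3,3]
    return X,c['color'][v,u],np.stack([u,v],1)
E
python3 - <<'E'
from h import *
np.set_printoptions(precision=1,suppress=True)
hts=dict(peg_root=63,peg_tip=63,lever_pad=194,bottle_center=23,bottle_mouth=23,blue_dye_center=46.5,teal_dye_center=37.5,trough=40,stand=0)
for n in ['side','top']:
    c=cam(n); save(c,n+'0.png')
    print(n,'cam at',np.linalg.inv(c['camera_from_world'])[:3,3])
    for k,z in hts.items():
        for m in mark_of(n,k)[:2]:
            print(k,round(m['confidence'],2),np.array(m['uv']),atz(c,m['uv'],z),dep(c,m['uv']))
print(state())
E
```

```text
side cam at [ 490.9 -835.8  797.9]
peg_root 0.94 [313.1 241.9] [ 436.1 -116.7   63. ] [ 437.1 -129.3   75.8]
peg_tip 0.98 [316.  230.2] [440.9 -74.2  63. ] [441.1 -76.3  65. ]
peg_tip 0.37 [311.6 263.7] [ 437.1 -188.9   63. ] [ 435.5 -169.3   40.8]
lever_pad 0.68 [309.  200.3] [ 427.9 -111.7  194. ] [ 429.5 -130.   209.3]
bottle_center 0.74 [301.  164.7] [370.7 275.3  23. ] [373.7 247.3  42.5]
bottle_mouth 0.76 [288.8 175. ] [336.8 216.1  23. ] [335.3 225.9  15.8]
blue_dye_center 0.83 [304.3 351.5] [ 436.7 -406.5   46.5] [ 438.4 -420.3   70.7]
teal_dye_center 0.67 [378.9 226.5] [608.2 -25.2  37.5] [606.3 -38.2  49.6]
teal_dye_center 0.47 [309.9 203.9] [415.4  59.9  37.5] [ 431.4 -130.4  199.1]
trough 0.85 [319.5 225.5] [447.7 -31.7  40. ] [447.7 -31.6  39.9]
stand 0.71 [311.4 263.5] [ 432.  -132.8    0. ] [ 434.9 -167.5   39.5]
top cam at [  26.3 -153.3 1569.5]
peg_root 0.93 [332.3 221.3] [ 422.2 -116.1   63. ] [ 270.  -130.4  642.4]
peg_tip 0.77 [322.3 212.6] [441.8 -77.   63. ] [442.4 -76.9  60.7]
lever_pad 0.79 [338.2 207.1] [ 435. -125.  194.] [ 429.1 -125.5  214.1]
bottle_center 0.71 [216.8 208.5] [370.5 271.3  23. ] [365.  264.5  47.8]
bottle_center 0.53 [333.9 218.2] [ 444.6 -117.5   23. ] [ 417.5 -119.8  123. ]
bottle_mouth 0.96 [230.1 224.2] [330.9 210.7  23. ] [335.  215.6   2. ]
teal_dye_center 0.6 [316.2 170.7] [586.5 -16.6  37.5] [580.7 -18.1  53.5]
trough 0.85 [313.2 207.6] [456.6 -42.2  40. ] [456.7 -42.2  39.9]
stand 0.64 [334.2 223.5] [ 433.1 -122.7    0. ] [ 262.1 -135.6  659.8]
{'t': 1.0, 'joints': array([-1.4,  0.5,  1.6, -0. ,  1.1, -0.1]), 'qvel': array([-0.,  0., -0.,  0., -0.,  0.]), 'tau': array([  0. , -61.2, -25.8,   0.1,   0. ,  -0. ]), 'eef_pos': array([ 158.8, -604.5,  214.7]), 'tcp_rot': array([3.1, 0. , 0.3]), 'ft_force': array([ 0.8, -1. ,  0.1]), 'moment': array([ 0. , -0.1, -0. ]), 'grip_force': 0.0, 'opening': 1.0018152177884672}
```

```bash
python3 - <<'E'
import cv2
a=cv2.imread('pics/side0.png');b=cv2.imread('pics/top0.png')
cv2.imwrite('pics/side1.png',cv2.resize(a[130:380,200:460],(780,600)[:1]+(580,) if 0 else (624,600),interpolation=cv2.INTER_CUBIC))
cv2.imwrite('pics/top1.png',cv2.resize(b[130:290,180:390],(787,600),interpolation=cv2.INTER_CUBIC))
E
```

```text
(no output)
```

View pics/side1.png

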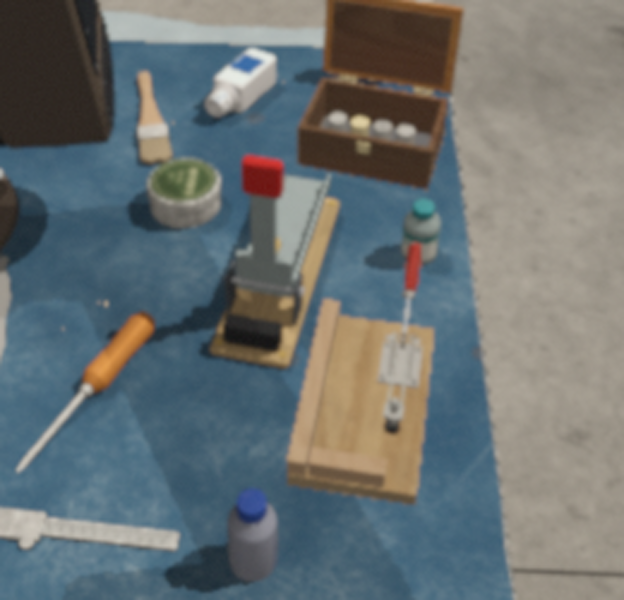

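View pics/top1.png

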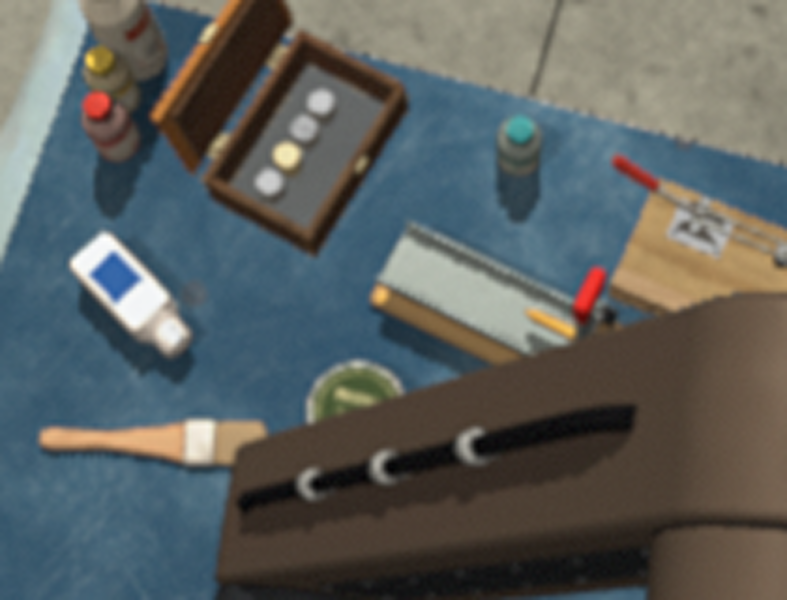

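The side view shows the white bottle lying at the upper left, crop (240,80), with its mouth to the lower left. The stand is in the middle with the red pad at (263,177). The teal bottle is at (423,230) and the blue one at (252,540). The top view agrees: bottle at (130,290), trough at (470,280), red pad at (592,292). Next I'll refine with depth.

```bash
cat > fit.py <<'E'
from h import *
np.set_printoptions(precision=1,suppress=True)
for n in ['side','top']:
    c=cam(n); X,C,U=cloud(c); C=C.astype(int)
    # bottle: top face
    m=(np.hypot(X[:,0]-368,X[:,1]-270)<85)&(X[:,2]>8)&(X[:,2]<60)&((C.min(1)>140)|(X[:,2]>40))
    P=X[m]; top=P[P[:,2]>40]
    r=cv2.minAreaRect(top[:,:2].astype(np.float32)); print(n,'bottle top',len(top),np.median(top[:,2]),r)
    r=cv2.minAreaRect(P[P[:,2]>20][:,:2].astype(np.float32)); print(' bottle all',r)
    m=(X[:,2]>35)&(X[:,2]<45)&(np.hypot(X[:,0]-455,X[:,1]+35)<120)&(abs(C.max(1)-C.min(1))<40)
    P=X[m]; print(' floor',len(P),P[:,2].mean(),cv2.minAreaRect(P[:,:2].astype(np.float32)))
    m=(X[:,2]>45)&(X[:,2]<58)&(np.hypot(X[:,0]-455,X[:,1]+35)<120)&(abs(C.max(1)-C.min(1))<40)
    P=X[m]; print(' walls',len(P),cv2.minAreaRect(P[:,:2].astype(np.float32)))
    m=(C[:,0]>130)&(C[:,1]<60)&(C[:,2]<60)&(np.hypot(X[:,0]-430,X[:,1]+125)<50)&(X[:,2]>160)
    P=X[m]; print(' pad',len(P),P.min(0),P.max(0),P.mean(0), cv2.minAreaRect(P[:,:2].astype(np.float32)))
    m=(C[:,0]>150)&(C[:,2]<90)&(C[:,0]-C[:,2]>80)&(X[:,2]>50)&(X[:,2]<80)&(np.hypot(X[:,0]-437,X[:,1]+95)<50)
    P=X[m]
    if len(P)>4: print(' peg',len(P),P.mean(0),cv2.minAreaRect(P[:,:2].astype(np.float32)))
E
python3 fit.py
```

```text
side bottle top 224 44.57862443923926 ((367.7303466796875, 271.8459167480469), (116.89662170410156, 48.392478942871094), 58.30371856689453)
 bottle all ((366.5997009277344, 269.2918701171875), (122.458740234375, 48.47690200805664), 59.070682525634766)
 floor 580 39.372287752090166 ((423.97003173828125, -44.14598846435547), (151.99818420410156, 216.22251892089844), 4.170759201049805)
 walls 208 ((444.4688415527344, -42.159385681152344), (202.6270751953125, 84.43534851074219), 79.66266632080078)
 pad 59 [ 411.2 -133.8  199.3] [ 445.4 -119.9  215.9] [ 429.9 -127.6  212.5] ((429.0802001953125, -126.40878295898438), (10.243969917297363, 35.14036178588867), 77.5374984741211)
top bottle top 365 46.17729440492735 ((365.3697204589844, 273.611328125), (119.1087417602539, 45.07203674316406), 61.226200103759766)
 bottle all ((365.58489990234375, 273.4384765625), (122.70034790039062, 45.263214111328125), 61.61094665527344)
 floor 619 40.43087179880409 ((445.55914306640625, -44.2012939453125), (138.91502380371094, 203.22628784179688), 18.790597915649414)
 walls 219 ((444.63092041015625, -39.93085479736328), (205.41189575195312, 65.0296401977539), 80.34217071533203)
 pad 44 [ 410.7 -129.7  203.6] [ 444.1 -114.5  223. ] [ 426.5 -122.7  214.7] ((426.66046142578125, -122.81912994384766), (10.401334762573242, 34.58065414428711), 79.09540557861328)
 peg 21 [432.4 -96.1  68. ] ((433.3120422363281, -95.46238708496094), (36.48135757446289, 6.585654258728027), 76.45246124267578)
```

```bash
cat > go.py <<'E'
import sys; from h import *
def plan(*tg):
    s=state(); p=s['eef_pos']; y=s['tcp_rot'][2]
    print('at',np.round(p,1),np.round(s['tcp_rot'],3))
    for x,yy,z,w in tg:
        d=np.array([x,yy,z])-p; c,n=np.cos(y),np.sin(y)
        print('slide',np.round([(c*d[0]+n*d[1])/1e3,(n*d[0]-c*d[1])/1e3,-d[2]/1e3],4),'roll',round(y-w,3),'|d|',round(np.linalg.norm(d)))
if __name__=='__main__':
    a=list(map(float,sys.argv[1:])); plan(*[a[i:i+4] for i in range(0,len(a),4)])
E
python3 go.py 400 -430 330 0.3 540 -100 330 0.6
python3 - <<'E'
from h import *
c=cam('top');X,C,U=cloud(c)
m=(X[:,0]>400)&(X[:,0]<800)&(X[:,1]>80)&(X[:,1]<500)
print(np.percentile(X[m,2],99.5))
m&=X[:,2]>60; print(X[m].min(0),X[m].max(0))
E
```

```text
at [ 158.7 -604.5  214.7] [3.141 0.    0.257]
slide [ 0.2777 -0.1075 -0.1153] roll -0.043 |d| 319
slide [ 0.4969 -0.3912 -0.1153] roll -0.343 |d| 643
185.17280251029285
[451.9981742   91.87730613  60.13572201] [649.79584794 388.62129933 194.55545907]
```

step_arm --increments '[{"slide":[0.05,-0.02,-0.025],"roll":0},{"slide":[0.11,-0.04,-0.05],"roll":0},{"slide":[0.165,-0.06,-0.075],"roll":0},{"slide":[0.22,-0.085,-0.1],"roll":0},{"slide":[0.27,-0.105,-0.12],"roll":0}]'

```text
t: 1.78
eef_pos: [391.2, -435.5, 334.2]
tcp_rot: [3.141, -0.0, 0.257]
ft_force: [0.7, -1.3, 0.1]
opening: 0.999
grip_force: 0.0
```

```bash
python3 go.py 540 -130 330 0.6 ; python3 - <<'E'
from h import *
c=cam('top');X,C,U=cloud(c)
# points higher than 90 in gripper-body footprint at bottle, for several offsets along axis
w=np.radians(60.5); ax=np.array([-np.cos(w),-np.sin(w)]); n=np.array([-ax[1],ax[0]])
for o in (-30,-20,-10,0,10):
    p=np.array([366,271.5])+o*ax; d=X[:,:2]-p; a=d@ax;b=d@n
    m=(abs(a)<50)&(abs(b)<200)&(X[:,2]>55)
    print(o,p,[ (lo,round(float(X[m&(abs(b)>=lo)&(abs(b)<lo+15),2].max()),0) if (m&(abs(b)>=lo)&(abs(b)<lo+15)).any() else 0) for lo in range(45,150,15)])
E
```

```text
at [ 391.2 -435.5  334.2] [ 3.141 -0.     0.257]
slide [ 0.2215 -0.2577  0.0042] roll -0.343 |d| 340
-30 [380.7727068  297.61067088] [(45, 0), (60, 0), (75, 0), (90, 0), (105, 191.0), (120, 184.0), (135, 188.0)]
-20 [375.8484712  288.90711392] [(45, 0), (60, 0), (75, 0), (90, 0), (105, 191.0), (120, 184.0), (135, 188.0)]
-10 [370.9242356  280.20355696] [(45, 0), (60, 0), (75, 0), (90, 0), (105, 191.0), (120, 184.0), (135, 188.0)]
0 [366.  271.5] [(45, 0), (60, 0), (75, 0), (90, 0), (105, 185.0), (120, 176.0), (135, 166.0)]
10 [361.0757644  262.79644304] [(45, 0), (60, 0), (75, 0), (90, 0), (105, 127.0), (120, 147.0), (135, 95.0)]
```

step_arm --increments '[{"slide":[0.036,-0.042,0],"roll":-0.07},{"slide":[0.074,-0.086,0],"roll":-0.14},{"slide":[0.11,-0.13,0],"roll":-0.21},{"slide":[0.15,-0.172,0],"roll":-0.28},{"slide":[0.18,-0.21,0],"roll":-0.34}]'

```text
t: 2.45
eef_pos: [511.4, -186.1, 333.2]
tcp_rot: [3.141, -0.0, 0.6]
ft_force: [0.5, -0.3, 0.2]
opening: 0.998
grip_force: 0.0
```

```bash
python3 go.py 500 80 330 0.8 
```

```text
at [ 511.4 -186.1  333.2] [ 3.141 -0.     0.6  ]
slide [ 0.1408 -0.2262  0.0032] roll -0.2 |d| 266
```

step_arm --increments '[{"slide":[0.028,-0.045,0],"roll":-0.09},{"slide":[0.056,-0.09,0],"roll":-0.18},{"slide":[0.085,-0.136,0],"roll":-0.27},{"slide":[0.113,-0.18,0],"roll":-0.36},{"slide":[0.14,-0.226,0],"roll":-0.45}]'

```text
t: 3.08
eef_pos: [499.2, 79.2, 333.2]
tcp_rot: [3.141, -0.0, 1.05]
ft_force: [0.1, -0.4, 0.1]
opening: 0.999
grip_force: 0.0
```

```bash
python3 go.py 380 240 280 1.05; python3 fit.py | grep -v -i pad
```

```text
at [499.2  79.2 333.2] [ 3.141 -0.     1.05 ]
slide [ 0.0801 -0.1834  0.0532] roll -0.0 |d| 207
side bottle top 223 44.413606067650676 ((373.18121337890625, 279.95123291015625), (95.83583068847656, 47.10074996948242), 61.9376335144043)
 bottle all ((367.8404235839844, 269.37384033203125), (119.63352966308594, 47.41761779785156), 62.2424201965332)
 floor 572 39.35096416388385 ((425.3021240234375, -45.003509521484375), (149.42425537109375, 214.2864227294922), 4.186542987823486)
 walls 218 ((446.9360046386719, -43.22718048095703), (204.13665771484375, 84.43379211425781), 77.7899169921875)
top bottle top 0 nan ((0.0, 0.0), (0.0, 0.0), 0.0)
 bottle all ((0.0, 0.0), (0.0, 0.0), 0.0)
 floor 662 40.49467481821279 ((409.18560791015625, -32.912567138671875), (204.62149047851562, 134.76687622070312), 81.04357147216797)
 walls 253 ((448.2944030761719, -39.47795867919922), (202.3174285888672, 85.8375015258789), 75.75916290283203)
 peg 22 [432.7 -95.2  68.3] ((432.6130676269531, -94.94440460205078), (37.94398498535156, 5.217441082000732), 78.14717102050781)
  return _methods._mean(a, axis=axis, dtype=dtype,
  ret = ret.dtype.type(ret / rcount)
```

step_arm --increments '[{"slide":[0.02,-0.046,0.013],"roll":0},{"slide":[0.04,-0.092,0.026],"roll":0},{"slide":[0.06,-0.138,0.04],"roll":0},{"slide":[0.08,-0.183,0.053],"roll":-0.02},{"slide":[0.08,-0.183,0.053],"roll":-0.02}]'

```text
t: 3.8
eef_pos: [379.5, 239.5, 279.5]
tcp_rot: [-3.141, 0.001, 1.07]
ft_force: [0.6, -1.4, 0.3]
opening: 1.001
grip_force: 0.0
```

```bash
python3 - <<'E'
from h import *
c=cam('wrist'); save(c,'w0.png')
np.set_printoptions(precision=1,suppress=True)
for k in ('bottle_center','bottle_mouth'):
    for m in mark_of('wrist',k)[:1]: print(k,m,atz(c,m['uv'],23))
X,C,U=cloud(c); C=C.astype(int)
m=(np.hypot(X[:,0]-368,X[:,1]-270)<85)&(X[:,2]>41)&(X[:,2]<60)
P=X[m];print(len(P),np.median(P[:,2]),cv2.minAreaRect(P[:,:2].astype(np.float32)))
m=(np.hypot(X[:,0]-368,X[:,1]-270)<85)&(X[:,2]>12)&(X[:,2]<60)
P=X[m];print(len(P),cv2.minAreaRect(P[:,:2].astype(np.float32)))
E
python3 go.py 367 271 120 1.07
```

```text
bottle_center {'uv': [304.0, 145.7], 'confidence': 0.79} [367.7 274.9  23. ]
bottle_mouth {'uv': [298.1, 194.8], 'confidence': 0.84} [332.  226.5  23. ]
3332 45.66199434519194 ((370.94512939453125, 285.84295654296875), (97.65887451171875, 45.52721405029297), 61.07498550415039)
3977 ((360.4049377441406, 277.77203369140625), (122.21878051757812, 56.17061996459961), 61.07498550415039)
at [381.7 237.8 280.3] [ 3.141 -0.     1.066]
slide [ 0.0219 -0.0289  0.1603] roll -0.004 |d| 164
```

View pics/w0.png

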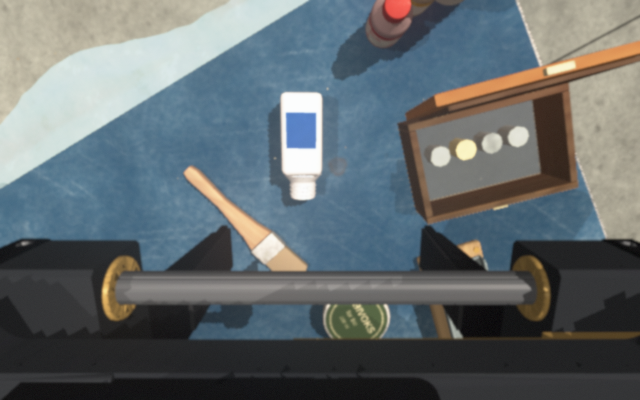

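step_arm --increments '[{"slide":[0.012,-0.015,0.04],"roll":0},{"slide":[0.024,-0.031,0.08],"roll":0},{"slide":[0.024,-0.031,0.14],"roll":0},{"slide":[0.024,-0.031,0.18],"roll":0},{"slide":[0.024,-0.031,0.18],"roll":0}]'

```text
t: 4.58
eef_pos: [365.5, 273.0, 98.4]
tcp_rot: [-3.139, 0.004, 1.065]
ft_force: [0.6, -0.7, 0.6]
opening: 1.002
grip_force: 0.0
```

```bash
python3 go.py 364.7 274.6 18 1.066;python3 go.py 364.7 274.6 18 1.066
```

```text
at [365.5 273.   98.4] [-3.139  0.004  1.065]
slide [ 0.001  -0.0015  0.0804] roll -0.001 |d| 80
at [365.5 273.   98.4] [-3.139  0.004  1.065]
slide [ 0.001  -0.0015  0.0804] roll -0.001 |d| 80
```

step_arm --increments '[{"slide":[0.001,-0.0015,0.03],"roll":0},{"slide":[0.001,-0.0015,0.055],"roll":0},{"slide":[0.001,-0.0015,0.07],"roll":0},{"slide":[0.001,-0.0015,0.08],"roll":0},{"slide":[0.001,-0.0015,0.08],"roll":0}]'

```text
t: 5.2
eef_pos: [365.4, 275.9, 20.6]
tcp_rot: [3.141, -0.001, 1.066]
ft_force: [-0.9, -0.0, -0.0]
opening: 1.001
grip_force: 0.0
```

step_arm --increments '[{"slide":[0,0,0],"roll":0},{"slide":[0,0,0],"roll":0},{"slide":[0,0,0],"roll":0},{"slide":[0,0,0],"roll":0},{"slide":[0,0,0],"roll":0}]' --fingers 0.3

```text
t: 5.82
eef_pos: [364.6, 276.0, 20.0]
tcp_rot: [3.142, 0.0, 1.067]
ft_force: [0.4, 0.4, -0.2]
opening: 0.534
grip_force: 0.1
```

step_arm --increments '[{"slide":[0,0,0],"roll":0},{"slide":[0,0,0],"roll":0},{"slide":[0,0,0],"roll":0}]' --fingers 0.3

```text
t: 6.2
eef_pos: [364.7, 276.0, 20.0]
tcp_rot: [3.141, -0.0, 1.067]
ft_force: [0.4, -0.2, 1.5]
opening: 0.482
grip_force: 30.0
```

step_arm --increments '[{"slide":[0,0,-0.02],"roll":0},{"slide":[0,0,-0.06],"roll":0},{"slide":[0,0,-0.11],"roll":0},{"slide":[0,0,-0.165],"roll":0},{"slide":[0,0,-0.2],"roll":0}]'

```text
t: 6.82
eef_pos: [364.6, 276.0, 222.4]
tcp_rot: [3.141, -0.002, 1.067]
ft_force: [0.3, 0.7, -1.7]
opening: 0.481
grip_force: 30.0
```

```bash
python3 go.py 470 130 230 1.066 471 65 230 1.37; python3 fit.py 2>/dev/null| grep -v bottle
```

```text
at [364.6 276.  222.4] [ 3.141e+00 -2.000e-03  1.067e+00]
slide [-0.0769  0.1628 -0.0076] roll 0.001 |d| 180
slide [-0.1334  0.1951 -0.0076] roll -0.303 |d| 236
 floor 566 39.33899116187891 ((425.30242919921875, -45.780677795410156), (149.21966552734375, 212.72694396972656), 4.1892313957214355)
 walls 216 ((444.1804504394531, -41.795860290527344), (205.5502166748047, 84.4118423461914), 79.80928039550781)
 pad 54 [ 410.9 -133.4  208.6] [ 445.5 -121.   217.1] [ 429.1 -126.8  213.1] ((428.69036865234375, -126.02334594726562), (9.455930709838867, 36.0369758605957), 76.98673248291016)
 floor 641 40.21465667115443 ((419.35595703125, -38.788734436035156), (210.4407196044922, 140.2285614013672), 89.74642944335938)
 walls 258 ((456.14251708984375, -42.16503143310547), (203.9182586669922, 108.0461196899414), 78.62421417236328)
 pad 36 [ 409.2 -129.6  205.2] [ 442.6 -114.6  220.7] [ 425.2 -123.4  214.5] ((425.78472900390625, -123.04400634765625), (10.23078441619873, 34.688560485839844), 78.56591033935547)
 peg 22 [432.7 -94.9  68.8] ((432.833984375, -93.10945129394531), (41.14304733276367, 5.494958400726318), 75.51970672607422)
```

step_arm --increments '[{"slide":[-0.02,0.04,-0.03],"roll":0},{"slide":[-0.04,0.08,-0.055],"roll":0},{"slide":[-0.06,0.12,-0.08],"roll":0},{"slide":[-0.08,0.16,-0.1],"roll":0},{"slide":[-0.11,0.19,-0.12],"roll":-0.1}]'

```text
t: 7.55
eef_pos: [478.6, 86.6, 339.0]
tcp_rot: [-3.14, 0.001, 1.169]
ft_force: [0.8, 0.7, -0.8]
opening: 0.48
grip_force: 30.0
```

```bash
python3 go.py 435 -130 370 1.37
```

```text
at [478.6  86.6 339. ] [-3.140e+00  1.000e-03  1.169e+00]
slide [-0.2163  0.0447 -0.031 ] roll -0.201 |d| 223
```

step_arm --increments '[{"slide":[-0.045,0.01,-0.01],"roll":-0.05},{"slide":[-0.1,0.02,-0.02],"roll":-0.1},{"slide":[-0.15,0.03,-0.03],"roll":-0.15},{"slide":[-0.2,0.04,-0.03],"roll":-0.2},{"slide":[-0.22,0.045,-0.03],"roll":-0.2}]'

```text
t: 8.18
eef_pos: [432.0, -134.1, 368.6]
tcp_rot: [-3.14, -0.0, 1.365]
ft_force: [0.4, 0.6, -1.4]
opening: 0.484
grip_force: 30.0
```

```bash
cat > wf.py <<'E'
from h import *
np.set_printoptions(precision=1,suppress=True)
c=cam('wrist'); save(c,'w1.png'); print(state()['eef_pos'],state()['tcp_rot'])
for k,z in dict(peg_root=63,peg_tip=63,trough=40,lever_pad=194,bottle_center=350,bottle_mouth=350).items():
    for m in mark_of('wrist',k)[:1]: print(k,m['confidence'],np.array(m['uv']),atz(c,m['uv'],z),dep(c,m['uv']))
X,C,U=cloud(c); C=C.astype(int); g=abs(C.max(1)-C.min(1))<40
near=np.hypot(X[:,0]-445,X[:,1]+40)<115
for lo,hi,t in((37,43,'floor'),(50,57,'wall'),(80,92,'plate')):
    m=near&(X[:,2]>lo)&(X[:,2]<hi); P=X[m]
    if len(P)>5:
        print(t,len(P),P.mean(0),cv2.minAreaRect(P[:,:2].astype(np.float32)))
E
python3 wf.py
```

```text
[ 432.1 -135.1  368.5] [-3.1  0.   1.4]
peg_tip 0.62 [322.2 110.2] [439.3 -67.6  63. ] [439.1 -67.7  40.9]
trough 0.68 [315.1  79.7] [438.  -27.4  40. ] [438.  -27.4  39.4]
bottle_center 0.61 [325.7 248.8] [ 429.1 -141.4  350. ] [ 432.8 -123.9  394.3]
bottle_mouth 0.58 [326.4 250.8] [ 429.2 -142.7  350. ] [ 432.9 -124.7  394.6]
floor 4903 [449.2  -7.7  39.8] ((409.6219482421875, -3.947174072265625), (150.4886932373047, 133.39395141601562), 78.7718276977539)
wall 719 [450.1 -10.6  53.1] ((448.99407958984375, -11.856697082519531), (149.45068359375, 59.66334915161133), 78.87065887451172)
```

View pics/w1.png

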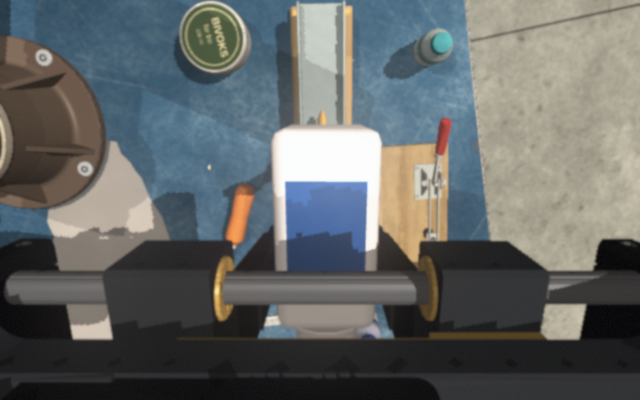

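The wrist view shows the held bottle in the foreground. The trough runs up the image at columns 295–350, with the peg tip at (322,112). The wall outline and the peg tip agree on a stand origin near (427,-125), with the axis at 78.9°.

```bash
python3 go.py 454 12 250 1.3765 454 12 90 1.3765
```

```text
at [ 432.9 -131.2  369.6] [-3.141 -0.     1.368]
slide [ 0.1445 -0.0082  0.1196] roll -0.009 |d| 188
slide [ 0.1445 -0.0082  0.2796] roll -0.009 |d| 315
```

step_arm --increments '[{"slide":[0.05,-0.003,0],"roll":-0.009},{"slide":[0.1,-0.006,0.01],"roll":-0.009},{"slide":[0.1445,-0.008,0.05],"roll":-0.009},{"slide":[0.1445,-0.008,0.11],"roll":-0.009},{"slide":[0.1445,-0.008,0.17],"roll":-0.009}]'

```text
t: 9.15
eef_pos: [454.1, 12.6, 198.7]
tcp_rot: [3.14, -0.0, 1.379]
ft_force: [0.9, -0.7, -1.7]
opening: 0.485
grip_force: 30.0
```

step_arm --increments '[{"slide":[0,0,0.05],"roll":0},{"slide":[0,0,0.08],"roll":0},{"slide":[0,0,0.1],"roll":0},{"slide":[0,0,0.1],"roll":0},{"slide":[0,0,0.1],"roll":0}]'

```text
t: 9.78
eef_pos: [454.6, 11.4, 100.7]
tcp_rot: [3.141, -0.0, 1.377]
ft_force: [-0.6, -0.3, -1.1]
opening: 0.486
grip_force: 30.0
```

```bash
python3 go.py 453.7 12 65 1.3765; cat > sf.py <<'E'
from h import *
import sys
np.set_printoptions(precision=1,suppress=True)
o=np.array([426.7,-125.2]); d=np.array([.193,.981]); l=np.array([-.981,.193])
for n in ('side','top','wrist'):
    c=cam(n); save(c,n+sys.argv[1]+'.png')
    for k,z in dict(peg_root=63,peg_tip=63,bottle_center=None,bottle_mouth=None).items():
        for m in mark_of(n,k)[:1]:
            p=atz(c,m['uv'],z or float(sys.argv[2])); print(n,k,round(m['confidence'],2),np.array(m['uv']),p,'s,lat',(p[:2]-o)@d,(p[:2]-o)@l)
E
python3 sf.py 3 93
```

```text
at [454.6  11.4 100.7] [ 3.141 -0.     1.377]
slide [ 0.0004 -0.001   0.0357] roll 0.0 |d| 36
side peg_root 0.8 [314.3 242. ] [ 439.1 -116.9   63. ] s,lat 10.540545356836459 -10.605725624056706
side peg_tip 0.69 [315.8 230.1] [440.4 -73.9  63. ] s,lat 52.97028669869401 -3.5244721807655566
side bottle_center 0.72 [324.  201.3] [457.9   7.2  93. ] s,lat 135.89584748015855 -5.077100334552441
side bottle_mouth 0.71 [316.3 213.1] [440.  -41.5  93. ] s,lat 84.66146771706325 3.0755870107437993
top peg_root 0.56 [332.1 221.4] [ 421.7 -115.6   63. ] s,lat 8.50728092919859 6.717815924059155
top peg_tip 0.67 [320.7 212.9] [439.4 -72.3  63. ] s,lat 54.36980387720066 -2.2609853861077056
top bottle_center 0.42 [296.7 197.3] [460.7  14.7  93. ] s,lat 143.77370766434302 -6.395575809195638
top bottle_mouth 0.58 [313.2 206.1] [446.6 -44.7  93. ] s,lat 82.83343576551502 -3.951886825928403
wrist bottle_center 0.72 [325.9 248.9] [452.5   8.2  93. ] s,lat 135.7981889884331 0.4698683426059418
```

step_arm --increments '[{"slide":[0,0,0.015],"roll":0},{"slide":[0,0,0.025],"roll":0},{"slide":[0,0,0.033],"roll":0},{"slide":[0,0,0.036],"roll":0},{"slide":[0,0,0.036],"roll":0}]'

```text
t: 11.15
eef_pos: [454.3, 11.0, 64.0]
tcp_rot: [-3.141, 0.0, 1.376]
ft_force: [-0.4, -0.4, -0.9]
opening: 0.48
grip_force: 30.0
```

```bash
python3 - <<'E'
from h import *
s=cam('side');t=cam('top')
a=cv2.resize(s['color'][190:260,285:365],(400,350),interpolation=cv2.INTER_CUBIC)
b=cv2.resize(t['color'][175:245,275:355],(400,350),interpolation=cv2.INTER_CUBIC)
cv2.imwrite('pics/c4.png',cv2.cvtColor(np.hstack([a,b]),cv2.COLOR_RGB2BGR)); print(state()['ft_force'])
E
```

```text
[-0.17936139 -0.44947982 -1.76360338]
```

View pics/c4.png

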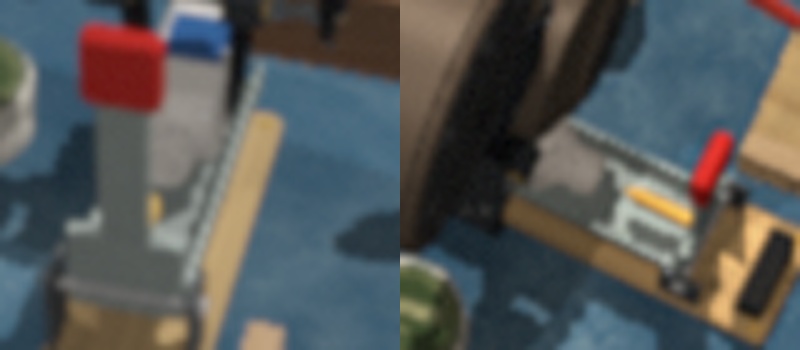

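In the close-ups, the bottle's neck (right half, about (575,160)) lies in line with the peg (630,190)–(690,215). It sits between the walls and short of the peg tip.

step_arm --increments '[{"slide":[0,0,0.001],"roll":0},{"slide":[0,0,0.002],"roll":0},{"slide":[0,0,0.003],"roll":0},{"slide":[0,0,0.003],"roll":0}]'

```text
t: 11.75
eef_pos: [454.2, 11.1, 61.0]
tcp_rot: [-3.142, 0.0, 1.376]
ft_force: [0.0, -0.3, -0.8]
opening: 0.479
grip_force: 30.0
```

step_arm --increments '[{"slide":[-0.005,0,0],"roll":0},{"slide":[-0.01,0,0],"roll":0},{"slide":[-0.015,0,0],"roll":0},{"slide":[-0.02,0,0],"roll":0},{"slide":[-0.025,0,0],"roll":0}]'

```text
t: 12.38
eef_pos: [449.3, -13.9, 61.1]
tcp_rot: [3.142, 0.0, 1.376]
ft_force: [0.3, 0.3, -1.0]
opening: 0.483
grip_force: 30.0
```

step_arm --increments '[{"slide":[-0.006,0,0],"roll":0},{"slide":[-0.012,0,0],"roll":0},{"slide":[-0.018,0,0],"roll":0},{"slide":[-0.024,0,0],"roll":0},{"slide":[-0.03,0,0],"roll":0}]'

```text
t: 13.0
eef_pos: [443.5, -43.3, 61.1]
tcp_rot: [3.141, 0.0, 1.376]
ft_force: [0.3, -0.4, -1.2]
opening: 0.484
grip_force: 30.0
```

step_arm --increments '[{"slide":[-0.002,0,0],"roll":0},{"slide":[-0.004,0,0],"roll":0},{"slide":[-0.006,0,0],"roll":0},{"slide":[-0.008,0,0],"roll":0},{"slide":[-0.009,0,0],"roll":0}]'

```text
t: 13.62
eef_pos: [441.9, -51.8, 61.1]
tcp_rot: [3.142, 0.0, 1.376]
ft_force: [-0.0, 0.2, -1.5]
opening: 0.481
grip_force: 30.0
```

step_arm --increments '[{"slide":[-0.001,0,0],"roll":0},{"slide":[-0.002,0,0],"roll":0},{"slide":[-0.003,0,0],"roll":0},{"slide":[-0.004,0,0],"roll":0}]'

```text
t: 14.12
eef_pos: [441.1, -55.7, 61.1]
tcp_rot: [3.142, 0.0, 1.376]
ft_force: [-0.2, 0.1, -1.0]
opening: 0.483
grip_force: 30.0
```

step_arm --increments '[{"slide":[-0.001,0,0],"roll":0},{"slide":[-0.002,0,0],"roll":0},{"slide":[-0.003,0,0],"roll":0}]'

```text
t: 14.5
eef_pos: [440.7, -57.6, 61.2]
tcp_rot: [3.141, -0.001, 1.375]
ft_force: [6.0, 23.6, 3.8]
opening: 0.482
grip_force: 30.0
```

step_arm --increments '[{"slide":[0,0,0],"roll":0},{"slide":[0,0,0],"roll":0},{"slide":[0,0,0.001],"roll":0},{"slide":[0,0,0.001],"roll":0}]'

```text
t: 15.0
eef_pos: [440.7, -57.5, 60.4]
tcp_rot: [3.141, -0.001, 1.376]
ft_force: [3.0, 15.5, 5.9]
opening: 0.481
grip_force: 30.0
```

step_arm --increments '[{"slide":[0,0,0],"roll":0},{"slide":[0,0,0],"roll":0},{"slide":[0,0,0],"roll":0},{"slide":[0,0,0],"roll":0},{"slide":[0,0,0],"roll":0}]' --fingers 0.75

```text
t: 15.62
eef_pos: [440.5, -58.7, 60.0]
tcp_rot: [3.142, 0.0, 1.376]
ft_force: [0.4, 0.4, -0.8]
opening: 0.75
grip_force: 0.0
```

step_arm --increments '[{"slide":[0,0,-0.02],"roll":0},{"slide":[0,0,-0.06],"roll":0},{"slide":[0.02,0,-0.12],"roll":0},{"slide":[0.06,0,-0.18],"roll":0},{"slide":[0.1,0,-0.22],"roll":0}]'

```text
t: 16.25
eef_pos: [459.2, 37.4, 279.2]
tcp_rot: [3.14, -0.0, 1.375]
ft_force: [0.9, -0.6, -1.3]
opening: 0.748
grip_force: 0.0
```

```bash
python3 - <<'E'
from h import *
np.set_printoptions(precision=1,suppress=True)
print(state()['ft_force'],state()['eef_pos'])
o=np.array([426.7,-125.2]); d=np.array([.193,.981]); l=np.array([-.981,.193])
s=cam('side');t=cam('top')
for n,c in (('side',s),('top',t)):
    X,C,U=cloud(c); q=X[:,:2]-o; a=q@d;b=q@l
    m=(X[:,2]>75)&(X[:,2]<92)&(a>15)&(a<200)&(abs(b)<40); 
    if m.sum()>5:print(n,'bottle top',m.sum(),np.median(X[m,2]),'s',np.percentile(a[m],[1,99]),'lat',np.percentile(b[m],[1,99]))
    for k in ('bottle_center','bottle_mouth'):
        for z in mark_of(n,k)[:1]:
            p=atz(c,z['uv'],63)[:2]-o; print(n,k,z['confidence'],p@d,p@l)
a=cv2.resize(s['color'][190:260,285:365],(400,350),interpolation=cv2.INTER_CUBIC)
b=cv2.resize(t['color'][175:245,275:355],(400,350),interpolation=cv2.INTER_CUBIC)
cv2.imwrite('pics/c5.png',cv2.cvtColor(np.hstack([a,b]),cv2.COLOR_RGB2BGR))
E
```

```text
[ 0.9 -0.6 -1.3] [459.2  37.4 279.2]
side bottle top 276 84.75174441139876 s [ 32.1 124.7] lat [-24.2   5.9]
side bottle_center 0.81 67.91206413019634 -2.8992322265855943
side bottle_mouth 0.65 10.850651716533475 7.120831587697349
top bottle top 411 85.0303599632141 s [ 20.2 127.5] lat [-20.5  24.8]
top bottle_center 0.6 65.3482123624669 0.6211361105796556
top bottle_mouth 0.72 -2.2458519435240722 2.7985237591494214
```

View pics/c5.png

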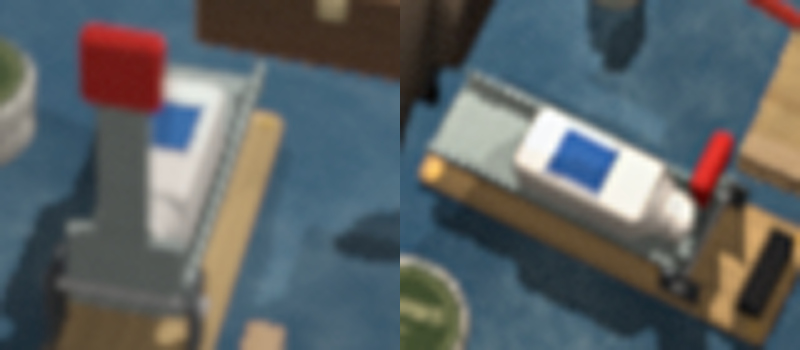

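The bottle is home: its neck is at the plate in the right half, about (685,212), and its far end is at s≈127–130 as expected. Next I'll shut the fingers and bring them in front of the pad.

```bash
python3 go.py 435.4 -81 194 1.3765
```

```text
at [458.7  36.3 275.9] [-3.14   0.     1.376]
slide [-1.196e-01 -1.000e-04  8.190e-02] roll -0.001 |d| 145
```

step_arm --increments '[{"slide":[-0.03,0,0.02],"roll":0},{"slide":[-0.06,0,0.04],"roll":0},{"slide":[-0.09,0,0.06],"roll":0},{"slide":[-0.12,0,0.082],"roll":0},{"slide":[-0.12,0,0.082],"roll":0}]' --fingers 0

```text
t: 17.18
eef_pos: [434.5, -82.7, 192.9]
tcp_rot: [-3.137, -0.0, 1.372]
ft_force: [0.4, -0.4, 1.2]
opening: 0.282
grip_force: 0.0
```

step_arm --increments '[{"slide":[0,0,0],"roll":0},{"slide":[0,0,0],"roll":0},{"slide":[0,0,0],"roll":0},{"slide":[0,0,0],"roll":0},{"slide":[0,0,0],"roll":0}]'

```text
t: 17.8
eef_pos: [436.1, -80.9, 195.1]
tcp_rot: [3.141, 0.0, 1.376]
ft_force: [-0.9, -0.0, -0.3]
opening: 0.006
grip_force: 0.0
```

```bash
python3 go.py 435.4 -81 194 1.3765
```

```text
at [436.1 -80.9 195.1] [3.141 0.    1.376]
slide [-0.0003 -0.0007  0.0011] roll -0.0 |d| 1
```

step_arm --increments '[{"slide":[-0.012,0,0],"roll":0},{"slide":[-0.02,0,0],"roll":0},{"slide":[-0.026,0,0],"roll":0},{"slide":[-0.032,0,0],"roll":0},{"slide":[-0.038,0,0],"roll":0}]'

```text
t: 18.42
eef_pos: [428.7, -118.7, 195.1]
tcp_rot: [3.141, -0.0, 1.376]
ft_force: [0.3, 3.2, 2.3]
opening: 0.004
grip_force: 1.5
```

step_arm --increments '[{"slide":[-0.0115,0,0.001],"roll":0},{"slide":[-0.023,0,0.003],"roll":0},{"slide":[-0.034,0,0.005],"roll":0},{"slide":[-0.045,0,0.0085],"roll":0},{"slide":[-0.056,0,0.013],"roll":0}]'

```text
t: 19.05
eef_pos: [417.6, -174.1, 181.6]
tcp_rot: [-3.142, 0.0, 1.376]
ft_force: [1.1, 1.9, -0.5]
opening: 0.005
grip_force: 1.2
```

step_arm --increments '[{"slide":[-0.01,0,0.005],"roll":0},{"slide":[-0.02,0,0.011],"roll":0},{"slide":[-0.0295,0,0.018],"roll":0},{"slide":[-0.0385,0,0.0255],"roll":0},{"slide":[-0.0465,0,0.0335],"roll":0}]'

```text
t: 19.68
eef_pos: [408.7, -219.5, 147.9]
tcp_rot: [-3.142, 0.0, 1.376]
ft_force: [1.3, 1.9, 0.1]
opening: 0.003
grip_force: 0.8
```

```bash
python3 - <<'E'
from h import *
s=cam('side');t=cam('top')
a=cv2.resize(s['color'][170:270,265:365],(400,400),interpolation=cv2.INTER_CUBIC)
b=cv2.resize(t['color'][165:265,275:375],(400,400),interpolation=cv2.INTER_CUBIC)
cv2.imwrite('pics/c6.png',cv2.cvtColor(np.hstack([a,b]),cv2.COLOR_RGB2BGR))
E
```

```text
(no output)
```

View pics/c6.png

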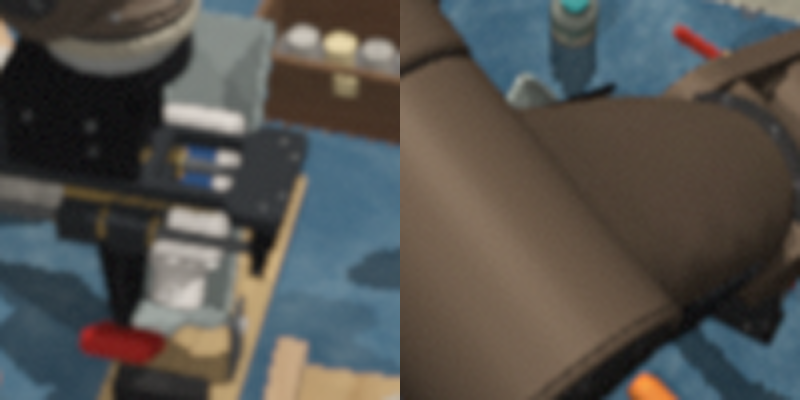

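The side view shows the cradle about halfway over. The red pad is at (120,342), the fingers are on it, and the bottle sits in the trough with its neck near (175,280). Nothing is fouled.

step_arm --increments '[{"slide":[-0.006,0,0.006],"roll":0},{"slide":[-0.011,0,0.013],"roll":0},{"slide":[-0.0155,0,0.02],"roll":0},{"slide":[-0.02,0,0.028],"roll":0},{"slide":[-0.024,0,0.0355],"roll":0}]'

```text
t: 20.4
eef_pos: [404.2, -242.8, 112.4]
tcp_rot: [3.141, 0.0, 1.376]
ft_force: [-0.1, -0.5, 1.1]
opening: 0.003
grip_force: 0.4
```

step_arm --increments '[{"slide":[-0.0025,0,0.006],"roll":0},{"slide":[-0.005,0,0.012],"roll":0},{"slide":[-0.007,0,0.018],"roll":0},{"slide":[-0.009,0,0.024],"roll":0},{"slide":[-0.01,0,0.028],"roll":0}]'

```text
t: 21.02
eef_pos: [402.2, -252.3, 84.6]
tcp_rot: [-3.141, -0.0, 1.376]
ft_force: [0.3, -0.6, -0.2]
opening: 0.007
grip_force: 0.1
```

step_arm --increments '[{"slide":[-0.001,0,0.006],"roll":0},{"slide":[-0.002,0,0.011],"roll":0},{"slide":[-0.003,0,0.016],"roll":0},{"slide":[-0.004,0,0.02],"roll":0}]'

```text
t: 21.52
eef_pos: [401.4, -256.2, 64.7]
tcp_rot: [-3.141, 0.0, 1.376]
ft_force: [0.5, -0.5, -0.7]
opening: 0.003
grip_force: 0.0
```

step_arm --increments '[{"slide":[0,0,0.001],"roll":0},{"slide":[0,0,0.002],"roll":0},{"slide":[0,0,0.003],"roll":0},{"slide":[0,0,0.004],"roll":0}]'

```text
t: 22.02
eef_pos: [401.5, -256.2, 61.2]
tcp_rot: [3.141, 0.0, 1.376]
ft_force: [-1.9, 1.7, 16.8]
opening: 0.004
grip_force: 8.5
```

step_arm --increments '[{"slide":[0,0,-0.02],"roll":0},{"slide":[-0.01,0,-0.06],"roll":0},{"slide":[-0.04,0,-0.11],"roll":0},{"slide":[-0.08,0,-0.16],"roll":0},{"slide":[-0.11,0,-0.2],"roll":0}]'

```text
t: 22.65
eef_pos: [379.8, -365.2, 263.2]
tcp_rot: [3.14, 0.001, 1.376]
ft_force: [0.0, -0.7, -0.7]
opening: 0.006
grip_force: 0.0
```

step_arm --increments '[{"slide":[-0.02,0.02,-0.03],"roll":0},{"slide":[-0.04,0.04,-0.06],"roll":0},{"slide":[-0.06,0.04,-0.08],"roll":0},{"slide":[-0.06,0.04,-0.08],"roll":0}]'

```text
t: 23.15
eef_pos: [407.7, -431.6, 341.6]
tcp_rot: [3.14, 0.001, 1.375]
ft_force: [-0.5, 0.4, -0.3]
opening: 0.003
grip_force: 0.0
```

```bash
python3 - <<'E'
from h import *
np.set_printoptions(precision=1,suppress=True)
print(state()['eef_pos'])
o=np.array([426.7,-125.2]); d=np.array([.193,.981]); l=np.array([-.981,.193])
s=cam('side');t=cam('top')
for c in (s,t):
    X,C,U=cloud(c); q=X[:,:2]-o; a=-(q@d);b=q@l;C=C.astype(int)
    m=(abs(b)<35)&(abs(a)<60)&(X[:,2]>120)
    w=m&(C.min(1)>120)&(X[:,2]<195); g=m&(X[:,2]>200)
    for n,k in(('white',w),('high',g)):
        if k.sum()>3: print(n,k.sum(),'x',np.percentile(a[k],[2,50,98]),'lat',np.percentile(b[k],[2,98]),'z',np.percentile(X[k,2],[2,98]))
a=cv2.resize(s['color'][170:270,265:365],(400,400),interpolation=cv2.INTER_CUBIC)
b=cv2.resize(t['color'][165:265,275:375],(400,400),interpolation=cv2.INTER_CUBIC)
cv2.imwrite('pics/c7.png',cv2.cvtColor(np.hstack([a,b]),cv2.COLOR_RGB2BGR))
E
```

```text
[ 407.7 -431.6  341.6]
white 66 x [ 6.3 14.5 37.1] lat [-24.1  20.1] z [125.5 181.9]
high 190 x [-12.4  -8.4   3.9] lat [-32.4  26.1] z [222.7 240.5]
white 15 x [-0.8 12.2 22.8] lat [-22.4  -7.5] z [172.5 182.1]
high 66 x [-13.6  -9.8   3.1] lat [-29.7  15.6] z [200.8 245.4]
```

View pics/c7.png

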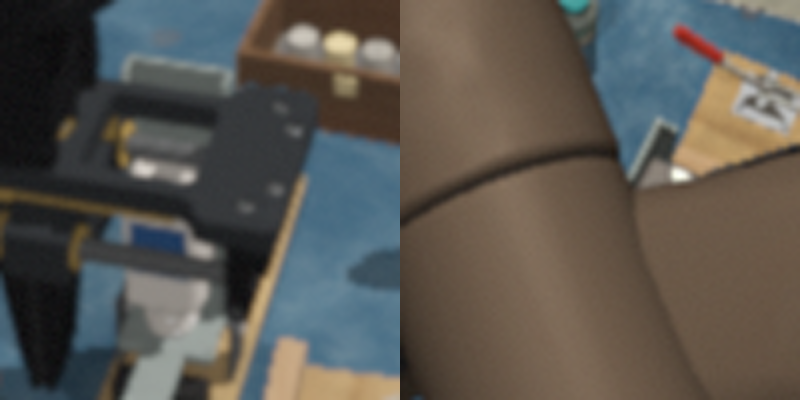

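The side view shows the trough standing upright. The bottle is upside down in it, with its label at (158,238) and its neck at the plate near (180,320). Its bottom is at z≈182 mm against 180 expected, and the arm is clear of everything.

```bash
python3 -c "
from h import *
print(env.job_done())"
```

```text
the job is handed in; nothing more can be done
None
```

The white bottle is upside down on the peg with the trough fully upright, and the job is handed in; the dye bottles were left alone, and no pass or fail result came back.

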